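# Check the temperature of a drained specimen pot with a spring-tipped contact thermometer

### The arm

A 6-joint arm with a two-finger parallel gripper is mounted at the origin on the work surface. World frame = base frame: x ahead of the robot, y to its left, z up, the work surface at z = 0. Lengths are in m, angles in rad, forces in N, time in s.
With the tool pointing down it reaches from about 0.325 to 0.775 m from the base axis. Payload 5.5 kg.
Tool frame: the origin (TCP) lies between the finger pads; the fingertips stand 8 mm ahead of it and the grasp point (between the pads) lies 11 mm behind it (tcp_to_tips is the distance from the TCP to the fingertips, in m); z points along the fingers, y is the direction in which the jaws open and shut (so a half turn about z gives the same grasp; the last joint's range is limited). The gripper opens to 88 mm and grips with 3 to 60 N. Pads are 20 mm wide; open, the fingers measure 115 mm over their backs; the gripper's body (75 mm by 178 mm) begins 61 mm behind the grasp point.
Start: joints at [-1.313, 0.091, 1.231, -0, 1.82, -0.057], TCP at [0.186, -0.571, 0.231] pointing down, gripper open.
Joint ranges: [-2.87, 2.87], [-0.86, 2.18], [0.17, 2.46], [-1.51, 4.65], [0.06, 2.69], [-2.65, 2.65]. Speed limits (rad/s): [2.57, 2.57, 3.01, 3.14, 3.14, 3.14].

### API

Orientations are given as a unit quaternion [w, x, y, z].
In Python, from bench import * gives the robot as it stands. Calls block until the motion is done:
- move_to(position, orientation): joint-space move of the TCP to a pose.
- move_l(position, speed=0.15, orientation=None): straight line of the TCP; orientation=None keeps the orientation; speed is the mean speed in m/s.
- movej(angles): joint-space move.
- gripper_open() and close(): open the fingers fully, or close them until they stop; the grip force is fixed at half the most.
- hold(seconds).
- inverse_kinematics(position, orientation): joint angles nearest the present ones, or None.
- state(): the state.
- get_image(name): name is "scene" or "top" or "wrist"; returns a dict with "frame" (480x640x3 uint8, blue, green, red), "depth" (480x640 float32, m along the optical axis (not along the pixel's ray), 0 where there is no reading), "camera_matrix" (3x3 intrinsics, pixels), "view" (4x4, takes a point from world to camera coordinates). Camera axes: x right, y up, looking along -z (the intrinsics and any distortion apply to the point x, -y, -z); pixel columns grow to the right and rows downward; lengths in m; the calibration is good to about 2 mm. A picture is of the moment at which its call begins.
A pose or a line that the arm cannot do raises IKError and nothing moves.
- job_done(): hands the job in, once; it reports no verdict.
The state is a dict: "time": time; "joint_pos": joint angles; "dq": joint speeds; "joint_torque": joint torques, N m; "ee_pos": TCP position; "ee_rot": TCP orientation; "ft_force": force on the tool from outside, world axes, zero at the start; "moment": the same for the moment, N m; "finger_gap": finger opening in m.
Only numpy, scipy, OpenCV 4.12 (cv2) and the standard library are available. Lean on these libraries where they do the work, as an engineer would, in place of code of your own. Each camera call takes 0.05 s, during which the arm holds its last target. There are 200 camera calls.

### The job

The square steel specimen pot is back from the steriliser: first turn it over so that it stands mouth-down on the black rubber drying mat, and let go of it. Then take the contact thermometer out of its stand and hold it upright with its spring tip on the ringed spot on the pot's upturned base, pressing lightly so that the tip is pushed part of the way in, neither just touching nor against its stop; finish while still holding it there. Leave everything else on the bench where it is, and never press hard on the pot with the thermometer.

Things in the scene. Friction and masses are not known exactly. Their poses are not given: they have to be found in the camera images.
- mat: Black rubber drying mat, square, 280 x 280 mm, 4 mm thick, fixed to the bench. Origin at the centre of its underside (on the bench), z up.
- pot_center (a point): Square open steel pot, 56 x 56 mm outside, 60 mm tall, walls and base 3 mm, about 0.2 kg; its sides are flat and upright, so it can lie on a side without rolling. The point is its centre, half-way up. z points out of the mouth (up at the start, down when mouth-down); x and y are square to its sides. It starts mouth-up on the mat.
- pot_spot (a point): Centre of the black etched ring (16 mm outside diameter, with a dot in the middle) on the outside of the pot's base, 12 mm from the middle of the base along the pot's x. It is under the pot at the start and on top, 60 mm above the mat's surface, once the pot is mouth-down. Axes as the pot's.
- stand: White plastic block, 75 x 75 x 75 mm, fixed to the bench, with one upright hole of 14 mm diameter in the middle of its top, 66 mm deep, that holds the thermometer. Origin at the centre of its underside.
- probe_grip (a point): Contact thermometer, about 0.11 kg, standing tip down in its stand: grey handle 24 x 24 mm, 90 mm long, its lower end resting on the stand's top (75 mm above the bench); below it a steel stem 10 mm thick, 40 mm long, then the spring tip. The point is the handle's centre, 101 mm above the free tip's end. z points up along the handle; x and y are square to its sides.
- probe_tip (a point): Round lower end of the thermometer's spring tip (6 mm diameter), 56 mm below the handle's lower end and on its axis when not pressed in. z as the handle's.
- plunger (a joint): How far the thermometer's spring tip is pushed in, in m: 0 when free, 0.012 at its stop. It begins to move at about 1 N and needs about 4 N at the stop (250 N/m).
- rack: White test-tube rack, 100 x 200 mm, with ten blue-capped tubes, 118 mm tall in all, fixed to the bench. Bystander. Origin at the centre of its underside.
- beaker: Round steel cup, 72 mm across, 75 mm tall, loose. Bystander. Origin at the centre of its underside.
- jar: Round clear specimen jar with a white cap, 54 mm across, 65 mm tall, loose. Bystander. Origin at the centre of its underside.
- jar2: A second jar, the same as the other, loose. Bystander. Origin at the centre of its underside.
- dish: Shallow round clear dish, 90 mm across, 16 mm tall, loose. Bystander. Origin at the centre of its underside.
- pen: Black marker pen, 13 cm long, 12 mm thick, lying on the bench, loose. Bystander. Origin under its middle.
There are look-alikes about, which are no part of the job. There is more than one size of the part that bears probe_grip; the job needs the middle-sized. Leave any red look-alike of the stand alone.

How it is judged:
On the way, in this order (a step that is already met when the one before it is completed fails the run):
1. the pot stands mouth-down on the mat, let go, with the thermometer still in its stand (angle between pot_center's own z axis and vertical above 3.04 rad and z of pot_spot in the frame of mat between 0.059 and 0.069 m and x of pot_center in the frame of mat between -0.14 and 0.14 m and y of pot_center in the frame of mat between -0.14 and 0.14 m and contact force between the fingers and pot below 0.05 N and linear speed of pot below 0.02 m/s and horizontal distance between probe_grip and stand below 0.012 m and height (world z) of probe_grip below 0.135 m), for 0.2 s.
2. the thermometer is held clear of its stand (contact force between the fingers and probe above 2 N and contact force between probe and stand below 0.05 N and height (world z) of probe_tip above 0.055 m), for 0.1 s.
At the end, for the whole second after the job is handed in: Pot at rest mouth-down (within 6 degrees), rim on the mat, not touched by the fingers; thermometer gripped, out of its stand, still, upright within 8.5 degrees, tip within 8 mm of the spot's centre, pushed in by 1 to 11 mm, pressing with 0.7 to 6 N (angle between pot_center's own z axis and vertical above 3.04 rad and z of pot_spot in the frame of mat between 0.059 and 0.069 m and x of pot_center in the frame of mat between -0.14 and 0.14 m and y of pot_center in the frame of mat between -0.14 and 0.14 m and contact force between the fingers and pot below 0.05 N and linear speed of each of pot, probe below 0.02 m/s and contact force between the fingers and probe above 2 N and contact force between probe and stand below 0.05 N and horizontal distance between probe_tip and pot_spot below 0.008 m and angle between probe_grip's own z axis and vertical below 0.15 rad and value of joint plunger between 0.001 and 0.011 m and contact force between probe and pot between 0.7 and 6 N); the arm keeps its last pose, push and grip.
It fails at once if the thermometer presses on the pot with more than 15 N (contact force between probe and pot above 15 N).
It fails at once if a bystander is moved by more than 30 mm (distance of any of beaker, jar, jar2, dish, pen from where it was at the start of the episode above 0.03 m).
It also fails if it takes over 72 s, if anything falls off the work surface, if the arm or the gripper's body presses on something with over 40 N, if the wrist force passes 120 N, or if a joint passes its speed limit or range.

## Working session

There is one attempt and no reset: what is moved stays moved. The work goes in short steps, each a Python script; the robot and the scene stay as the last script left them, time stands still between calls to the robot, and variables do not carry over. Pictures are saved under pics/ and viewed, about 8 in all and at most 12, crops included, and the job is handed in when it is done.

```bash
mkdir -p pics; ls
python3 - <<'E'
from bench import *
import cv2, numpy as np, pickle
for n in ("scene","top"):
    im=get_image(n); cv2.imwrite(f"pics/{n}0.png",im["frame"]); pickle.dump(im,open(f"{n}0.pkl","wb"))
    V=im["view"]; print(n,im["camera_matrix"].tolist(),(-V[:3,:3].T@V[:3,3]).round(3),V[:3,:3].round(2).tolist(), im["depth"].min(),im["depth"].max())
print({k:v for k,v in im.items() if k not in("frame","depth","view","camera_matrix")}); print(state())
E
```

```text
pics
scene [[442.7180703487703, 0.0, 316.0514572091968], [0.0, 442.7180703487703, 245.2499531768684], [0.0, 0.0, 1.0]] [0.98  0.426 0.707] [[-0.68, 0.74, -0.02], [-0.52, -0.46, 0.72], [0.52, 0.5, 0.7]] 0.0 3.439868
top [[488.0452125497117, 0.0, 320.83647520121684], [0.0, 488.0452125497117, 238.14137930914848], [0.0, 0.0, 1.0]] [ 0.453 -0.004  1.339] [[-0.01, -1.0, -0.0], [1.0, -0.01, 0.05], [-0.05, -0.0, 1.0]] 0.0 2.1710472
{}
{'time': 0.1, 'joint_pos': array([-1.31269678e+00,  9.17737280e-02,  1.23174735e+00, -1.49171845e-05,
        1.81977702e+00, -5.67032031e-02]), 'dq': array([-7.82935701e-05, -1.14127167e-03, -3.32441824e-03,  1.04303769e-03,
        8.84675069e-04,  2.25585223e-04]), 'joint_torque': array([ 2.39797213e-03, -4.47857022e+01, -4.07570279e+01,  6.98953634e-02,
        2.84683082e-02, -1.00999273e-04]), 'ee_pos': array([ 0.18570742, -0.57028337,  0.22963605]), 'ee_rot': array([-8.47675591e-04,  9.87637886e-01,  1.56750374e-01, -9.29160544e-05]), 'ft_force': array([0.03901518, 0.07937274, 0.20286416]), 'moment': array([ 0.01842348, -0.03139947, -0.00941753]), 'finger_gap': 0.08769789004374194}
```

View pics/top0.png

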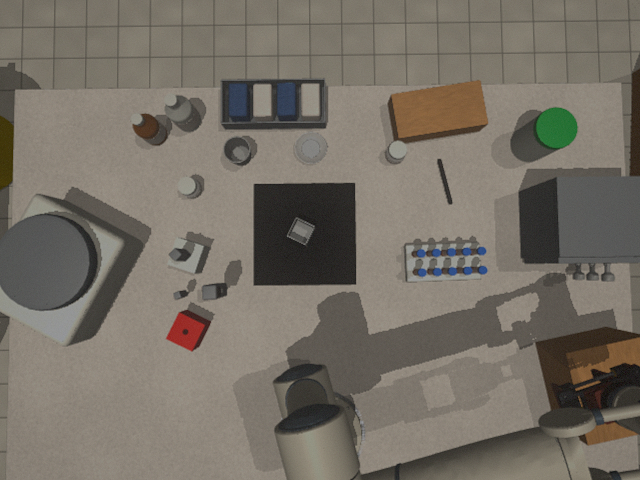

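View pics/scene0.png

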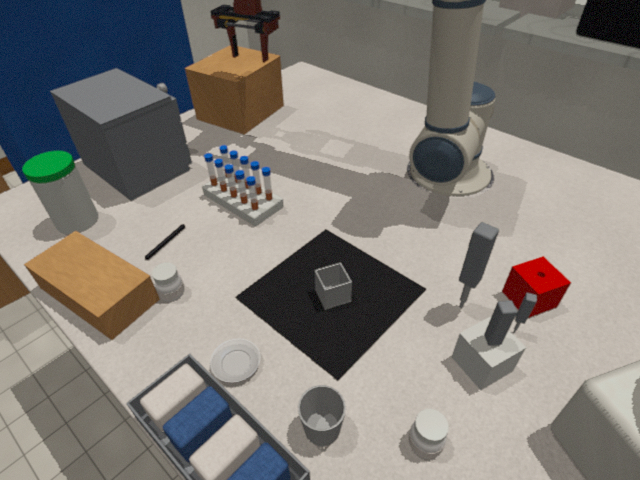

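Top view: pot at about (301,231) on the mat (305,234), white stand at (188,255) with the thermometer (180,252), large and small look-alikes at (213,292) and (180,294), and the red stand at (188,330). The scene view confirms that the middle-sized one is in the white stand. Next I'll get metric positions from the depth images.

```bash
cat > h.py <<'E'
import numpy as np, cv2
from scipy.spatial.transform import Rotation as R
def cloud(im):
    K,V=im["camera_matrix"],im["view"]; d=im["depth"]
    v,u=np.mgrid[0:480,0:640]
    p=np.stack([(u-K[0,2])/K[0,0]*d,-(v-K[1,2])/K[1,1]*d,-d],-1)
    P=(p-V[:3,3])@V[:3,:3]; P[d==0]=np.nan; return P
def ray(im,u,v,z):
    K,V=im["camera_matrix"],im["view"]
    r=np.array([(u-K[0,2])/K[0,0],-(v-K[1,2])/K[1,1],-1])@V[:3,:3]
    c=-V[:3,:3].T@V[:3,3]; return c+r*(z-c[2])/r[2]
def quat(yaw,tilt=0):
    """tool down, jaw (y) axis at yaw+90deg, then tilted about the jaw axis; tilt>0 points tool along +yaw"""
    r=R.from_euler('z',yaw)*R.from_euler('y',-tilt)*R.from_euler('x',np.pi)
    return r.as_quat()[[3,0,1,2]], r.as_matrix()
E
python3 - <<'E'
import pickle
from h import *
for n in("top","scene"):
    im=pickle.load(open(n+"0.pkl","rb")); P=cloud(im); z=P[...,2]
    def box(name,x0,x1,y0,y1,z0,z1):
        m=(P[...,0]>x0)&(P[...,0]<x1)&(P[...,1]>y0)&(P[...,1]<y1)&(z>z0)&(z<z1)
        lab,L,st,_=cv2.connectedComponentsWithStats(m.astype(np.uint8))
        for i in range(1,lab):
            if st[i,4]<8: continue
            q=P[L==i]; r=cv2.minAreaRect((q[:,:2]*1000).astype(np.float32))
            print(n,name,st[i,4],np.round(r[0],1),np.round(r[1],1),round(r[2],1),"zmed",np.nanmedian(q[:,2]).round(4),"max",q[:,2].max().round(4))
    box("potrim",.35,.6,-.1,.2,.056,.07)
    box("stand+",.2,.6,.25,.5,.066,.082)
    box("tall",.2,.6,.25,.5,.10,.4)
    box("tall155",.2,.6,.25,.5,.150,.4)
    box("all",.2,.7,.22,.5,.02,.4)
    b=im["frame"].max(2)<45; m=b&(abs(z-.004)<.012)&(P[...,0]>.25)&(P[...,0]<.7)&(abs(P[...,1])<.3)
    q=P[m]; r=cv2.minAreaRect((q[:,:2]*1000).astype(np.float32)); print(n,"mat",r,np.median(q[:,2]))
    m=(abs(z)<.01)&~b&(P[...,0]>.3)&(P[...,0]<.7)&(abs(P[...,1])<.4); print("bench",np.median(z[m]))
E
```

```text
top potrim 97 [541.7  50.8] [56.1 55.5] 64.5 zmed 0.0633 max 0.07
top stand+ 55 [503.4 490.7] [17. 55.] 89.0 zmed 0.0737 max 0.0819
top stand+ 659 [481.8 349.5] [76.5 74.7] 71.2 zmed 0.075 max 0.0817
top stand+ 11 [382.2 353.7] [15.2  3.8] 6.4 zmed 0.0784 max 0.0817
top stand+ 873 [285.  349.3] [75.4 77.1] 62.9 zmed 0.0749 max 0.0816
top tall 269 [502.9 490.6] [19.6 56.3] 87.2 zmed 0.1366 max 0.1537
top tall 182 [482.3 348.6] [24.8 23.5] 45.6 zmed 0.1609 max 0.172
top tall 158 [393.2 261.9] [33.1 23.6] 0.3 zmed 0.2065 max 0.2132
top tall 50 [380.6 361.4] [16.6 17.5] 20.6 zmed 0.1046 max 0.1082
top tall155 8 [511.7 496.6] [9.9 5.1] 2.3 zmed 0.1509 max 0.1524
top tall155 110 [482.3 348.8] [24.6 23. ] 44.9 zmed 0.1644 max 0.172
top tall155 155 [393.2 261.9] [33.1 23.6] 0.3 zmed 0.2065 max 0.2132
top all 391 [663.9 348.6] [49.3 53.5] 49.4 zmed 0.0635 max 0.0725
top all 523 [501.2 490.6] [19.6 60.4] 87.2 zmed 0.102 max 0.1537
top all 999 [481.8 349.5] [76.6 74.9] 71.1 zmed 0.0754 max 0.172
top all 367 [393.3 256.4] [33.4 34.6] 0.3 zmed 0.2036 max 0.2141
top all 96 [380.8 361.5] [17.4 17.6
[... 906 characters left out ...]
[506.4 490.4] [54.5 19.1] 0.3 zmed 0.1393 max 0.1541
scene tall155 683 [393.8 262.6] [25.  35.4] 89.7 zmed 0.1909 max 0.2107
scene tall155 335 [483.  348.8] [25.4 24.1] 46.3 zmed 0.1656 max 0.1691
scene tall155 74 [510.1 495.8] [29.7  8.2] 0.7 zmed 0.1512 max 0.1541
scene all 1611 [394.2 257. ] [35.6 35.6] 1.9 zmed 0.1572 max 0.2107
scene all 6085 [383.  347.3] [100.4 293.6] 89.2 zmed 0.0761 max 0.1691
scene all 1240 [506.4 490.3] [54.5 19.2] 0.3 zmed 0.1095 max 0.1541
scene all 1425 [668.6 350.1] [50.6 50.8] 53.3 zmed 0.0655 max 0.0701
scene mat ((538.8592529296875, 41.88764953613281), (275.9664611816406, 277.1915588378906), 89.92455291748047) 0.005543967308639958
bench 0.001612394001040962
```

Run:
```python
from bench import *
from h import *
def ik(g,phi,t):
    q,M=quat(phi,t); return inverse_kinematics(g+M[:,2]*.011,q)
pot=np.array([.542,.0507,.034]); pl=np.array([.52,.045,.033])
for lab,g,ph in [("pick",pot,63.6+90*k) for k in range(-2,2)]+[("place",pl,p) for p in(-26.4,5)]+[("high",pl+[0,0,.14],p) for p in(-26.4,5)]:
    for t in(-55,-45,-35,0,35,45,55):
        s=ik(g,np.radians(ph),np.radians(t)); print(lab,round(ph,1),t,None if s is None else np.round(s,2))
```

```text
pick -116.4 -55 None
pick -116.4 -45 None
pick -116.4 -35 None
pick -116.4 0 None
pick -116.4 35 [ 0.29  0.36  1.4  -0.45  1.8  -2.4 ]
pick -116.4 45 [ 0.33  0.48  1.31 -0.55  1.91 -2.38]
pick -116.4 55 [ 0.37  0.6   1.24 -0.66  2.02 -2.38]
pick -26.4 -55 [-0.13  0.76  1.    0.36  2.28  2.  ]
pick -26.4 -45 [-0.12  0.63  1.12  0.29  2.13  1.98]
pick -26.4 -35 [-0.09  0.49  1.24  0.23  1.99  1.97]
pick -26.4 0 [ 0.03  0.    1.69 -0.    1.45  2.06]
pick -26.4 35 [ 0.26 -0.37  2.13 -0.48  0.96  2.49]
pick -26.4 45 None
pick -26.4 55 None
pick 63.6 -55 [ 0.37  0.6   1.24 -0.66  2.02  0.77]
pick 63.6 -45 [ 0.33  0.48  1.31 -0.55  1.91  0.76]
pick 63.6 -35 [ 0.29  0.36  1.4  -0.45  1.8   0.74]
pick 63.6 0 [ 0.03  0.    1.69 -0.    1.45  0.49]
pick 63.6 35 [-0.33 -0.13  1.94  0.63  1.31 -0.02]
pick 63.6 45 [-0.42 -0.1   1.98  0.82  1.33 -0.19]
pick 63.6 55 [-0.5  -0.04  2.01  0.99  1.38 -0.35]
pick 153.6 -55 [ 0.42 -0.42  2.33 -1.04  0.82 -0.11]
pick 153.6 -45 [ 0.34 -0.42  2.24 -0.73  0.87 -0.41]
pick 153.6 -35 [ 0.26 -0.37  2.13 -0.48  0.96 -0.65]
pick 153.6 0 [ 0.03  0.    1.69  0.    1.
[... 722 characters left out ...]
ace 5 45 [-0.03 -0.76  2.45  0.14  0.68  1.38]
place 5 55 None
high -26.4 -55 [-0.14  0.59  0.99  0.41  2.45  2.08]
high -26.4 -45 [-0.13  0.47  1.07  0.32  2.33  2.04]
high -26.4 -35 [-0.11  0.35  1.16  0.25  2.2   2.01]
high -26.4 0 [ 0.02 -0.12  1.56 -0.    1.7   2.05]
high -26.4 35 [ 0.26 -0.55  2.   -0.41  1.23  2.34]
high -26.4 45 [ 0.35 -0.64  2.12 -0.6   1.13  2.49]
high -26.4 55 None
high 5 -55 [ 0.04  0.67  0.88 -0.06  2.55  1.49]
high 5 -45 [ 0.04  0.54  0.98 -0.05  2.4   1.5 ]
high 5 -35 [ 0.04  0.4   1.09 -0.04  2.25  1.51]
high 5 0 [ 0.02 -0.12  1.56 -0.    1.7   1.5 ]
high 5 35 [-0.02 -0.69  2.09  0.07  1.13  1.46]
high 5 45 [-0.03 -0.85  2.24  0.1   0.97  1.43]
high 5 55 None
```

```bash
cat >> h.py <<'E'
from bench import *
def pose(g,phi,t,back=0):
    q,M=quat(np.radians(phi),np.radians(t)); return np.array(g)+M[:,2]*(.011-back),q
def roll(pick,phi,place,phi2,a=45):
    move_to(*pose(np.array(pick),phi,a,.16))
    move_l(pose(pick,phi,a)[0],speed=.12); close()
    s=state(); print("gap",s["finger_gap"],"t",s["time"])
    move_l(pose(np.array(pick)+[0,0,.11],phi,a)[0],speed=.12)
    move_to(*pose(np.array(place)+[0,0,.11],phi2,a-90))
    move_l(pose(np.array(place)+[0,0,.02],phi2,a-90)[0],speed=.12)
    move_l(pose(place,phi2,a-90)[0],speed=.03); hold(.2)
    print("ft",state()["ft_force"].round(2),"gap",state()["finger_gap"]); gripper_open()
    move_l(pose(place,phi2,a-90,.14)[0],speed=.15)
    print("t",state()["time"])
E
python3 - <<'E'
from h import *
move_to(*pose([.5,.04,.28],63.6,0)); print(state()["time"])
roll([.542,.0507,.034],63.6,[.535,.045,.034],63.6)
im=get_image("scene"); cv2.imwrite("pics/s1.png",im["frame"][150:400,180:500].repeat(2,0).repeat(2,1)); 
P=cloud(im); z=P[...,2]; m=(abs(P[...,0]-.53)<.09)&(abs(P[...,1]-.045)<.09)&(z>.05)&(z<.075)
print(cv2.minAreaRect((P[m][:,:2]*1000).astype(np.float32)),np.median(z[m]),m.sum())
E
```

```text
2.5417
gap 0.05569021806246328 t 5.4333
ft [ 0.08  0.01 -2.19] gap 0.055983920008018495
t 11.425
((534.2210693359375, 46.13500213623047), (61.26301956176758, 56.51519775390625), 63.697044372558594) 0.061426506300490354 395
```

View pics/s1.png

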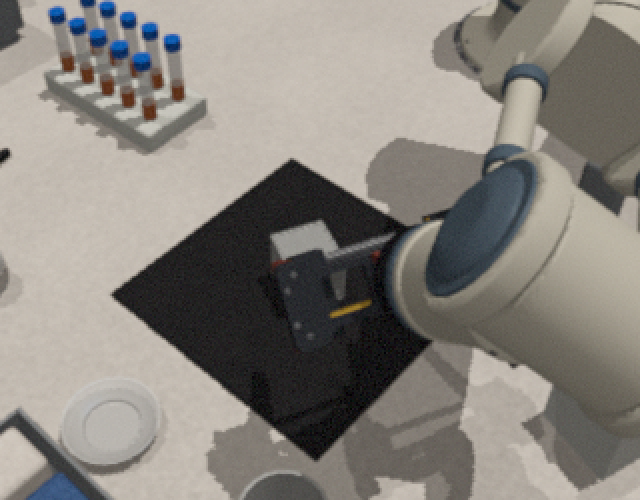

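The pot now lies on its side at (0.534, 0.046), seen at about (310,240) in the crop, with its flat side up and nothing disturbed. I'll do the second roll.

Run:
```python
from h import *
move_to(*pose([.534,.046,.20],63.6,0))
roll([.534,.046,.032],63.6,[.53,.04,.0345],63.6)
move_to(*pose([.48,.20,.28],63.6,0)); hold(.2)
im=get_image("top"); cv2.imwrite("pics/t2.png",cv2.resize(im["frame"][190:270,250:360],None,fx=5,fy=5,interpolation=2)); print(state()["time"])
import pickle; pickle.dump(im,open("top2.pkl","wb")); im2=get_image("scene"); pickle.dump(im2,open("scene2.pkl","wb"))
cv2.imwrite("pics/s2.png",cv2.resize(im2["frame"][200:400,240:500],None,fx=3,fy=3,interpolation=2))
for i in(im,im2):
    P=cloud(i); z=P[...,2]; m=(abs(P[...,0]-.53)<.06)&(abs(P[...,1]-.045)<.06)&(z>.055)&(z<.075)
    if m.sum()>10: print(cv2.minAreaRect((P[m][:,:2]*1000).astype(np.float32)),np.median(z[m]),m.sum())
```

```text
gap 0.05610371757713388 t 15.1917
ft [ 0.04 -0.09 -2.38] gap 0.05603096098486182
t 21.1833
22.2417
((529.6629028320312, 41.9036750793457), (56.20775604248047, 55.94197463989258), 64.52513885498047) 0.06391518494210986 461
((529.3255615234375, 41.44287872314453), (60.34425735473633, 56.603065490722656), 63.07763671875) 0.06524645445026797 726
```

View pics/t2.png

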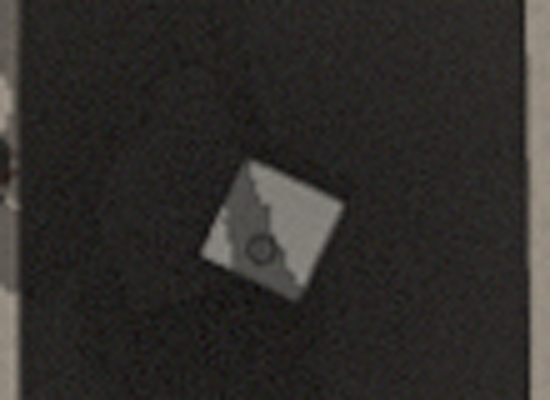

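View pics/s2.png

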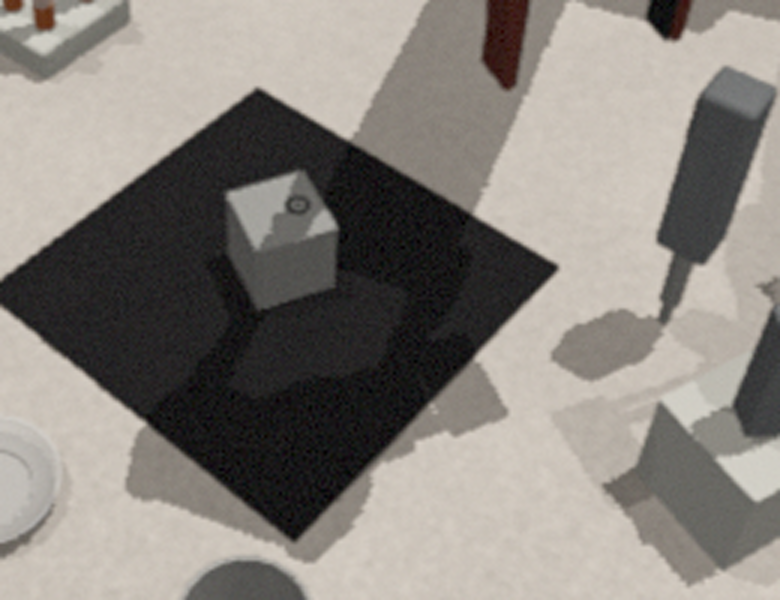

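The pot stands mouth-down, top at 0.064 m. The ring is at (262,249) in the top crop and (298,205) in the scene crop. Next I'll locate the ring and take the thermometer.

Run:
```python
from h import *
import pickle
t=pickle.load(open("top2.pkl","rb")); s=pickle.load(open("scene2.pkl","rb"))
a=ray(t,250+262.5/5-.5,190+249.5/5-.5,.064); b=ray(s,240+298.5/3-.5,200+205.5/3-.5,.064); print("spot",a,b)
c=np.array([.5297,.0417]); 
for p in(a,b): d=p[:2]-c; print(np.hypot(*d),np.degrees(np.arctan2(d[1],d[0])))
for k in range(4):
    w=np.radians(63.7+90*k); print(k,c+.012*np.array([np.cos(w),np.sin(w)]))
for y in(45,-135,135,-45): 
    q,_=quat(np.radians(y)); print(y,inverse_kinematics([.4825,.349,.114],q),inverse_kinematics([.53,.04,.16],q))
```

```text
spot [0.51984158 0.04628543 0.064     ] [0.5170237  0.04479884 0.064     ]
0.01087265508448028 155.05552336936515
0.013049573208032933 166.2629363383969
0 [0.53501685 0.05245784]
1 [0.51894216 0.04701685]
2 [0.52438315 0.03094216]
3 [0.54045784 0.03638315]
45 [ 5.69076548e-01  8.70663015e-02  1.44116107e+00 -4.44089210e-16
  1.61336528e+00  1.35447471e+00] [ 1.13161640e-02 -9.62148093e-02  1.54239894e+00 -4.44089210e-16
  1.69540852e+00  7.96714327e-01]
-135 [ 0.56907655  0.0870663   1.44116107  0.          1.61336528 -1.78711794] [ 0.01131616 -0.09621481  1.54239894  0.          1.69540852 -2.34487833]
135 [ 0.56907655  0.0870663   1.44116107  0.          1.61336528 -0.21632162] [ 0.01131616 -0.09621481  1.54239894  0.          1.69540852 -0.774082  ]
-45 None [ 1.13161640e-02 -9.62148093e-02  1.54239894e+00 -4.44089210e-16
  1.69540852e+00  2.36751065e+00]
```

Run:
```python
from h import *
import pickle
g=np.array([.4825,.349,.125])
move_to(*pose(g+[0,0,.155],45,0)); move_l(pose(g,45,0)[0],speed=.12); close()
s=state(); print("gap",s["finger_gap"],s["ft_force"].round(2),s["time"])
move_l(pose(g+[0,0,.12],45,0)[0],speed=.1); print(state()["ft_force"].round(2),state()["finger_gap"])
G=np.array([.519,.0465,.125]); move_to(*pose(G+[0,0,.12],45,0)); move_l(pose(G+[0,0,.065],45,0)[0],speed=.08); hold(.3)
print(state()["ee_pos"],state()["time"])
for n in("scene","wrist","top"):
    im=get_image(n); pickle.dump(im,open(n+"3.pkl","wb")); cv2.imwrite(f"pics/{n}3.png",im["frame"])
f=pickle.load(open("scene3.pkl","rb"))["frame"]; cv2.imwrite("pics/s3.png",cv2.resize(f[190:330,260:420],None,fx=4,fy=4,interpolation=2))
```

```text
gap 0.024297400718640914 [0.32 0.09 0.85] 25.3833
[ 1.19  0.06 -1.64] 0.02392195223859828
[0.51918442 0.04648105 0.17946786] 29.0333
```

View pics/s3.png

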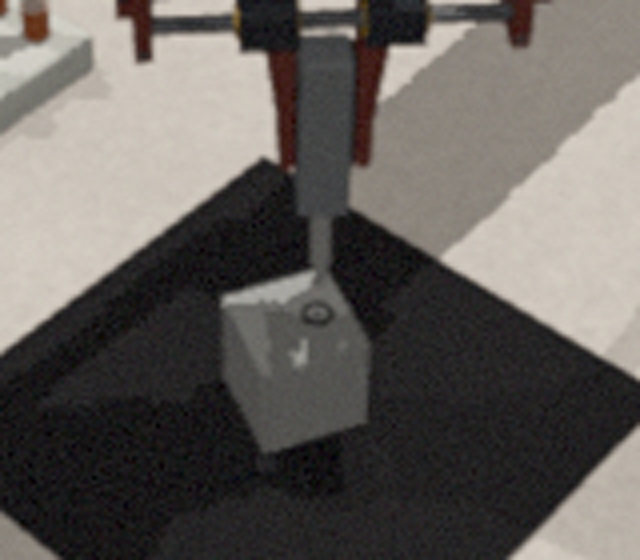

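View pics/wrist3.png

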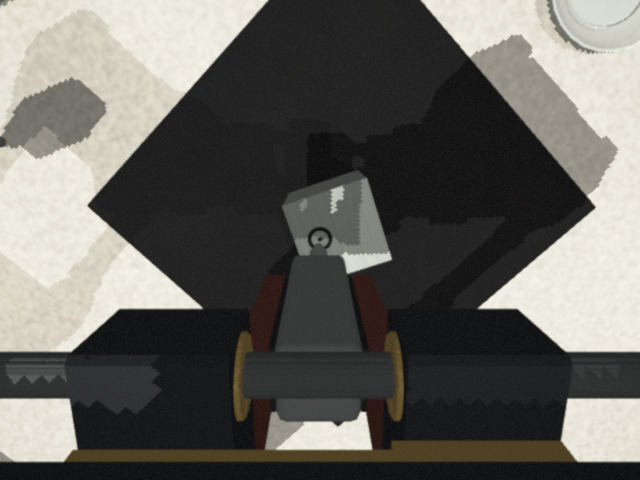

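Run:
```python
from h import *
import pickle
def proj(im,p):
    K,V=im["camera_matrix"],im["view"]; c=V[:3,:3]@p+V[:3,3]; return K[0,2]-K[0,0]*c[0]/c[2], K[1,2]+K[1,1]*c[1]/c[2]
w=pickle.load(open("wrist3.pkl","rb")); s=pickle.load(open("scene3.pkl","rb"))
print("spot wrist",ray(w,319.3,238.5,.064),"scene",ray(s,260+317.5/4-.5,190+313.5/4-.5,.064))
e=state()["ee_pos"]
for z in(.084,.10,.140,.230):
    u,v=proj(s,np.array([e[0],e[1],z])); print(z,"scene crop",(u-260+.5)*4,(v-190+.5)*4,"wrist",proj(w,np.array([e[0],e[1],z])))
cv2.imwrite("pics/w3.png",cv2.resize(w["frame"][160:290,260:410],None,fx=5,fy=5,interpolation=2))
```

```text
spot wrist [0.5192027  0.04583221 0.064     ] scene [0.51693041 0.04439407 0.064     ]
0.084 scene crop 318.60418996030626 289.9142677648813 wrist (np.float64(318.45964694115776), np.float64(245.91198213829304))
0.1 scene crop 319.1475357823149 266.84596262730383 wrist (np.float64(318.50709448979694), np.float64(253.20337041847))
0.14 scene crop 320.5702128137516 206.4447475188624 wrist (np.float64(318.6573823269372), np.float64(276.29849347132404))
0.23 scene crop 324.15203343835833 54.37487273623958 wrist (np.float64(319.3626125010831), np.float64(384.6730496722805))
```

View pics/w3.png

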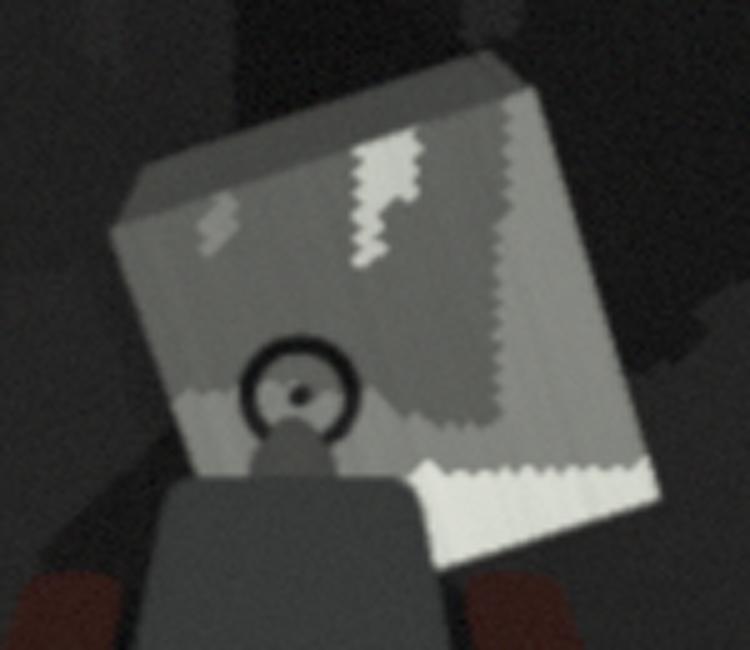

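Wrist crop: ring at (299,395), tip at about (293,430), which matches its predicted position (295,432). The tip is within about 1 mm of straight above the spot, so I'll press down slowly and watch the force.

Run:
```python
from h import *
import pickle
x,y=.5188,.0459
move_l([x,y,.164],speed=.03); hold(.3); f0=state()["ft_force"]; print(f0.round(2))
z=.164
while z>.1535:
    z-=.0015; move_l([x,y,z],speed=.01); hold(.1)
    df=state()["ft_force"]-f0; print(round(z,4),state()["ee_pos"].round(4),df.round(2))
    if df[2]>2.5: break
hold(.4); s=state(); print((s["ft_force"]-f0).round(2),s["finger_gap"],s["time"])
for n in("scene","wrist"):
    im=get_image(n); pickle.dump(im,open(n+"4.pkl","wb"))
    cv2.imwrite(f"pics/{n}4.png",cv2.resize(im["frame"][200:330,260:410] if n=="scene" else im["frame"][160:290,260:410],None,fx=4,fy=4,interpolation=2))
cv2.imwrite("pics/end.png",np.vstack([cv2.imread("pics/scene4.png")[:300],cv2.imread("pics/wrist4.png")[220:]]))
```

```text
[ 0.49 -0.09 -1.05]
0.1625 [0.5188 0.0459 0.1624] [ 0.29  0.52 -0.01]
0.161 [0.5188 0.0459 0.161 ] [-0.4   1.07  0.27]
0.1595 [0.5188 0.0459 0.1595] [-0.23 -1.01  0.24]
0.158 [0.5189 0.0459 0.1583] [ 0.64 -0.    1.97]
0.1565 [0.5189 0.0459 0.1566] [0.05 0.75 1.72]
0.155 [0.5189 0.0459 0.1551] [ 0.75 -0.26  2.14]
0.1535 [0.5188 0.0459 0.1536] [ 0.87 -0.62  1.28]
[-0.38 -0.65  2.11] 0.02389783340153387 33.3333
```

View pics/end.png

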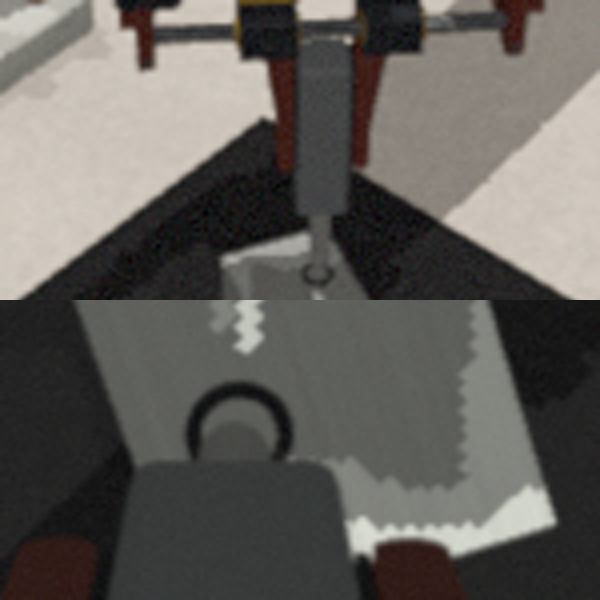

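The tip sits inside the ring in both views, at about (318,272) in the scene part and (237,435) in the wrist part. I'll average the noisy force reading, then hand in.

Run:
```python
from h import *
F=[]
for i in range(20): hold(.05); F.append(state()["ft_force"])
print(np.mean(F,0).round(2),np.std(F,0).round(2),state()["ee_pos"].round(4),abs(state()["dq"]).max(),state()["time"])
if 0.8<np.mean(F,0)[2]+1.05<4.5: job_done(); print("done")
```

```text
[1.09 0.15 1.11] [0.41 0.56 0.56] [0.5188 0.0459 0.1535] 0.0027725632199199803 34.4333
the job is handed in; nothing more can be done
done
```

I turned the pot mouth-down on the mat and let go of it. I then took the middle-sized thermometer from the white stand and pressed its tip on the ringed spot. The job was handed in at about 34.4 s while still holding it there; no verdict was reported.

**Turning the pot:** I used two 90° rolls, regripping in between. The top camera's depth showed its base at 0.064 m, as it must be, on the mat at about (0.530, 0.042).

**Final press:**
- **Position:** the tip was inside the ring in the wrist and scene views, an estimated 1–2 mm off centre. I held the gripper vertical and the handle looked upright, but I did not measure its tilt.
- **Depth:** by geometry the tip is pushed in about 5.5 mm, which should take about 2.4 N.
- **Force:** averaging 1 s of readings gave about 2.2 N. The scatter is ±0.6 N and the zero came from a single noisy sample, so the force is only roughly confirmed.
- **Stillness:** the arm was still at hand-in.

**Disagreements:** the scene camera put the spot about 2 mm from the top and wrist cameras, within its calibration error, and I went with the latter two. I did not measure the bystanders again at the end; I saw no sign of contact with any of them in the pictures I viewed.

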